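# Fit a fresh label roll and hold the scanner over its code

## Task

Put the fresh label roll, the honey-coloured one with the square code on its upper end, onto the upright spindle of the label dispenser, code side up, lowering it (not dropping it) until it sits flat on the platter, and let go of it. Then book it in: draw the cordless scanner out of its charging cradle and turn it so that its window looks squarely straight down at the code on the roll from about 10 cm above it, with nothing but your grip carrying it. Finish while still holding the scanner there, steady; leave the other things on the counter where they are.

Things in the scene. Friction and masses are not known exactly. Their poses are not given: they have to be found in the camera images.
- label_roll_mid (a point): Fresh roll of labels standing on end on the counter: honey-coloured, brown core, 62 mm outside diameter, 50 mm high, 26 mm bore right through, about 110 g. The point is its centre, 25 mm above its lower end; z is its axis, up as it stands; x points from the axis towards the code. The white roll with a blue core nearby is a different one.
- code (a point): Centre of the square black-and-white code, a 14 mm sticker on the upper end of the label roll, 23.5 mm from the roll's axis along the roll's x and 50 mm above its lower end. Same axes as the roll.
- spindle_foot (a point): Fixed label dispenser: grey base plate 130 x 190 mm, round black platter 100 mm across, upright steel spindle 20 mm thick. The point is where the spindle's axis meets the platter's top, 14 mm above the counter: the roll's lower end rests here. z is up. In its frame a guide pin stands at x 36, y 86 mm, a peel blade at x -20, y 108 mm, both 50 mm above the platter.
- spindle_tip (a point): Top of the spindle, 66 mm above the platter; its last 12 mm taper from 20 to 8 mm thickness.
- scanner_head (a point): Cordless pistol-grip scanner, 190 g. The point is the middle of its cream head: 84 mm long (x), 52 wide (y, flat sides, can be gripped across), 40 high (z), plus a dark nose 8 mm long in front. x is the way the window looks, z the top of the head. In the cradle it looks 40 degrees below level, the head overhanging the cradle's front, its centre 119 mm and its highest edge 162 mm above the counter.
- window (a point): Centre of the scanner's dark red window at the front of the nose, 51 mm from the head's centre along x; same axes as scanner_head, x is the way it looks.
- foot (a point): Lower end of the scanner's grey handle, on the handle's axis: at x -12, z -125 mm from the head's centre, same axes. The handle runs straight from the head to here along z, 34 mm thick along x by 30 along y; its last 48 mm sit in the cradle's socket.
- socket (a point): Fixed black charging cradle, 160 x 92 mm on the counter, with a slanted socket that holds the handle with 1 mm play all round, 48 mm deep. The point is the centre of the socket's mouth, 67 mm above the counter; z points out along the socket, 40 degrees from upright: the handle is drawn out along z. x as the scanner's x when it stands in the cradle.
- till_roll: White paper roll with a blue core, 58 mm across and 57 mm high, standing on end on the counter, not to be disturbed. Origin in the middle of its underside.
- stapler: Red and black stapler, 125 x 34 x 50 mm, length along x, not to be disturbed. Origin in the middle of its underside.
- staple_box: Small green box, 52 x 34 x 24 mm, not to be disturbed. Origin in the middle of its underside.
Things that resemble listed ones, but are neither listed nor needed, are in the scene too. Leave any green or turquoise look-alike of the part that bears spindle_foot alone.

How it is judged:
By the outcome, as a careful person would: the job done as asked, in the order asked, and still so for the second after the job is handed in, while the arm keeps its last pose, push and grip.
It also fails if it takes over 64 s, if anything falls off the work surface, if the arm or the gripper's body presses on something with over 40 N, if the wrist force passes 120 N, or if a joint passes its speed limit or range.

## Robot

A 7-joint arm with a two-finger parallel gripper is mounted at the origin on the work surface. World frame = base frame: x ahead of the robot, y to its left, z up, the work surface at z = 0. Lengths are in m, angles in rad, forces in N, time in s.
With the tool pointing down it reaches from about 0.425 to 0.875 m from the base axis. Payload 4.7 kg.
Tool frame: the origin (TCP) lies between the finger pads; the fingertips stand ctrl.tips_ahead ahead of it and the grasp point (between the pads) lies 8 mm behind it (ctrl.tips_ahead is the distance from the TCP to the fingertips, in m); z points along the fingers, y is the line along which they close (so a half turn about z gives the same grasp; the last joint's range is limited). The gripper opens to 87 mm and grips with 3 to 60 N. Pads are 19 mm wide; open, the fingers measure 117 mm over their backs; the gripper's body (75 mm by 190 mm) begins 51 mm behind the grasp point.
Start: joints at [-1.247, 0.321, -0.07, 1.45, 0.023, 1.371, -0.057], TCP at [0.198, 0.619, 0.206] pointing down, gripper open.
Joint ranges: [-2.86, 2.86], [-0.3, 2.09], [-1.38, 1.24], [0.06, 2.45], [-1.56, 4.7], [0.09, 2.05], [-2.69, 2.69]. Speed limits (rad/s): [2.57, 2.57, 3.14, 3.14, 3.14, 3.14, 3.14].

## Interface

Orientations are given as a rotation vector (axis times angle).
In Python, from station import readout, vision, ctrl gives the robot as it stands.
- The arm moves only by the tool apply_moves, never from a script. Its argument "moves" is a list of rows, each a list of 3 entries, a list of its own where there are three numbers: the shift along the tool's x, y, z scaled (see below), then the turn, a rotation vector about the tool's x, y, z scaled (see below), then the opening, from -1 (shut) to 1 (fully open), so that 0 is half open. A call has 1 to 8 rows; each row is the pose to reach, as a shift and turn from the pose commanded when the call began, along the tool's axes at that moment, turning the shorter way round; what a row does not reach only later rows make up. The controller multiplies each number of a shift by 12 cm and each number of a turn by 180 degrees. A row lasts 1/10 s, in which the tool goes at most 50 mm and 8.59 degrees, less where a joint would pass 70% of its speed; a pose out of reach is approached as far as the arm can. A call with a number of a shift or a turn outside -1 to 1 is refused whole. A call with a gripper value outside its range is refused whole. The fingers move at their own pace and stop on an object; "force" is the grip in N (left out, the last holds). Time passes only in rows, so rows that repeat a pose let the fingers close. It gives the time, the measured TCP pose, the force, the opening and the grip force at its end, in the units of the state.
- readout.get_state(): the state, without advancing time (a new reading comes with each control period).
- vision.snapshot(name): name is "scene" or "top" or "wrist"; returns the picture (400x640x3 uint8, red, green, blue); there is no depth.
- vision.camera_params(name): a dict with "intrinsics" (3x3 intrinsics, pixels), "dist" ([k1, k2, p1, p2, k3] as OpenCV has them; the pictures are not rectified), "extrinsics" (4x4, takes a point from world to camera coordinates); the wrist camera has in their place "tool_from_camera" (4x4, takes a point from camera to tool coordinates, whose origin is the TCP and whose axes are the flange's). Camera axes: x right, y down, z forward; pixel columns grow to the right and rows downward; lengths in m; the calibration is good to about 2 mm. A picture is of the moment at which its call begins: read the wrist's pose just before it. camera_params takes no time and is no camera call.
- ctrl.sign_off(): hands the job in; it is judged then, once.
The state is a dict: "t": time; "q": joint angles; "qvel": joint speeds; "joint_torque": joint torques, N m; "eef_pos": TCP position; "ee_rot": TCP orientation; "wrist_force": force on the tool from outside, world axes, zero at the start; "wrist_torque": the same for the moment, N m; "gripper_width": opening from 0.0 (shut) to 1.0 (fully open); "gripper_force": force on a finger pad.
Only numpy, scipy, OpenCV 4.12 (cv2) and the standard library are available. Lean on these libraries where they do the work, as an engineer would, in place of code of your own. Each camera call takes 0.05 s, during which the arm holds its last target. There are 200 camera calls.

## Working session

There is one attempt and no reset: what is moved stays moved. The work goes in short steps, Python scripts to look and compute and a tool call to move; the robot and the scene stay as the last step left them, time stands still between calls to the robot, and variables do not carry over. Pictures are saved under pics/ and viewed, at most 11 in all, crops included, and the job is handed in when it is done.

Besides the shell and the picture viewer there is one more tool, called after "Request:" in YAML: its name, and indented under it one key for each argument. apply_moves: Moves the arm, as the interface text tells. Shifts and turns lie within -1 to 1; 1 stands for 12 cm of shift or 180 degrees of turn. Its arguments: {"type":"object","properties":{"moves":{"type":"array"},"force":{"type":"number"}},"required":["moves"]}

```bash
mkdir -p pics; ls
python3 - <<'E'
from station import readout, vision, ctrl
import cv2
print(readout.get_state()); print(ctrl.tips_ahead)
for n in ("scene","top","wrist"):
    im=vision.snapshot(n); cv2.imwrite(f"pics/{n}0.png",im[:,:,::-1]); print(n,vision.camera_params(n))
E
```

```text
pics
{'t': 0.0, 'q': array([-1.24689914,  0.3218008 , -0.07008731,  1.45164994,  0.02262945,
        1.37080352, -0.05690971]), 'qvel': array([-0.00124994,  0.00113575,  0.00180872,  0.00031505, -0.00070825,
        0.00155438,  0.00052631]), 'joint_torque': array([-6.80310677e-04, -4.91279054e+01, -4.04174645e-01, -3.12531424e+01,
       -6.38913014e-02,  4.36424604e-02,  1.69667960e-04]), 'eef_pos': array([0.19804537, 0.61849068, 0.20498858]), 'ee_rot': array([-4.84614652e-01, -3.10382232e+00,  2.93325253e-03]), 'wrist_force': array([-0.45123716, -0.8782762 ,  0.51741033]), 'wrist_torque': array([-0.03335297,  0.00664608,  0.03733424]), 'gripper_force': 0.0, 'gripper_width': 0.9999169440895138}
0.011
scene {'intrinsics': array([[383.74405323,   0.        , 318.36261247],
       [  0.        , 383.74405323, 192.83030543],
       [  0.        ,   0.        ,   1.        ]]), 'dist': array([-0.05578212,  0.        ,  0.        ,  0.        ,  0.        ]), 'extrinsics': array([[-0.39803629,  0.9173619 ,  0.00377596,  0.29541174],
       [ 0.78737215,  0.34374115, -0.51174908, -0.36390
[... 565 characters left out ...]
43,  1.32402585],
       [ 0.        ,  0.        ,  0.        ,  1.        ]])}
wrist {'intrinsics': array([[297.87848194,   0.        , 320.26129171],
       [  0.        , 297.87848194, 193.99322218],
       [  0.        ,   0.        ,   1.        ]]), 'dist': array([-0.03755389,  0.        ,  0.        ,  0.        ,  0.        ]), 'tool_from_camera': array([[-4.49834771e-04, -9.58552820e-01, -2.84914528e-01,
         7.95615972e-02],
       [ 9.99998807e-01, -8.52273181e-04,  1.28850792e-03,
        -4.08949794e-05],
       [-1.47792792e-03, -2.84913608e-01,  9.58552060e-01,
        -1.79069953e-01],
       [ 0.00000000e+00,  0.00000000e+00,  0.00000000e+00,
         1.00000000e+00]])}
```

View pics/scene0.png

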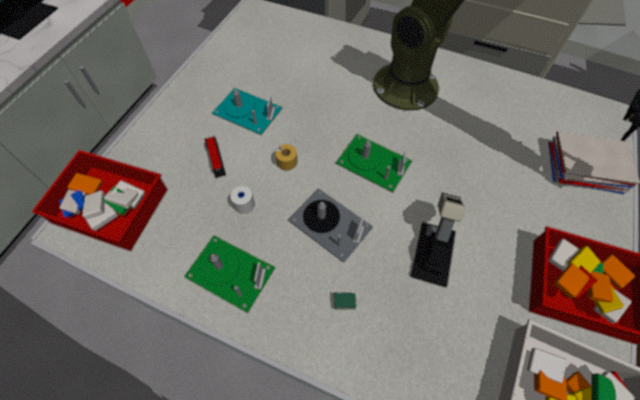

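View pics/top0.png

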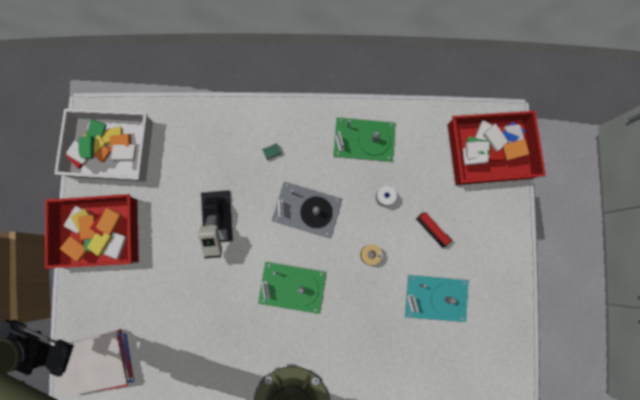

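The scene view shows the honey roll at (287,156), the till roll (white, blue core) at (241,199), the grey dispenser with its platter at (322,214), and the scanner in its cradle at (440,235). The green and turquoise boards at (375,162), (230,272) and (247,110) are look-alikes. In the top view the roll is at (372,255), the platter at (317,212) and the scanner head at (210,240).

Candidates:
- **Roll:** honey (287,156) or white (241,199). I choose the honey one.
- **Dispenser:** grey (322,214), green (375,162), green (230,272) or turquoise (247,110). I choose the grey one.

```bash
cat > h.py <<'E'
import numpy as np, cv2
from station import readout, vision, ctrl
from scipy.spatial.transform import Rotation as R
def T_wc(name, st=None):
    p=vision.camera_params(name)
    if name=="wrist":
        T=np.eye(4);T[:3,:3]=R.from_rotvec(st["ee_rot"]).as_matrix();T[:3,3]=st["eef_pos"]
        return T@p["tool_from_camera"]
    return np.linalg.inv(p["extrinsics"])
def ray(name,uv,st=None):
    p=vision.camera_params(name);T=T_wc(name,st)
    n=cv2.undistortPoints(np.array(uv,float).reshape(-1,1,2),p["intrinsics"],p["dist"])[:,0]
    d=np.c_[n,np.ones(len(n))]@T[:3,:3].T
    return T[:3,3],d
def plane(name,uv,z,st=None):
    o,d=ray(name,uv,st); return o+d*((z-o[2])/d[:,2])[:,None]
def tri(rays):
    A=0;b=0
    for o,d in rays:
        d=d/np.linalg.norm(d);P=np.eye(3)-np.outer(d,d);A=A+P;b=b+P@o
    x=np.linalg.solve(A,b)
    return x,[np.linalg.norm((np.eye(3)-np.outer(d,d)/(d@d))@(x-o)) for o,d in rays]
def proj(name,P,st=None):
    p=vision.camera_params(name);E=np.linalg.inv(T_wc(name,st))
    return cv2.projectPoints(np.array(P,float).reshape(-1,3),cv2.Rodrigues(E[:3,:3])[0],E[:3,3],p["intrinsics"],p["dist"])[0][:,0]
def blob(im,lo,hi,roi=None,k=0):
    h=cv2.cvtColor(im,cv2.COLOR_RGB2HSV);m=cv2.inRange(h,lo,hi)
    if roi: z=np.zeros_like(m);x0,y0,x1,y1=roi;z[y0:y1,x0:x1]=m[y0:y1,x0:x1];m=z
    c=sorted(cv2.findContours(m,cv2.RETR_EXTERNAL,cv2.CHAIN_APPROX_NONE)[0],key=cv2.contourArea)[::-1]
    return c
def cen(c): return cv2.minEnclosingCircle(c)[0]
E
python3 - <<'E'
from h import *
for n,rr,rp,rh,rc in (("top",(350,235,395,275),(295,190,340,235),(192,222,228,265),(195,185,238,262)),("scene",(265,135,310,180),(295,190,345,240),(425,185,475,225),(405,200,465,295))):
    im=cv2.imread(f"pics/{n}0.png")[:,:,::-1].copy()
    c=blob(im,(10,90,60),(30,255,255),rr)[0]; (x,y),(w,h),a=cv2.fitEllipse(c)
    print(n,"roll",(x,y),w,h,cv2.contourArea(c),plane(n,[(x,y)],.05),plane(n,[(x,y)],.025))
    c=blob(im,(0,0,0),(180,255,60),rp)[0]; e=cv2.fitEllipse(cv2.convexHull(c));print("platter",e,plane(n,[e[0]],.014))
    c=blob(im,(10,20,110),(40,120,255),rh); c=c[0]; r=cv2.minAreaRect(c);print("head",r,cv2.contourArea(c))
    c=blob(im,(0,0,0),(180,255,50),rc)[0];r=cv2.minAreaRect(c);print("cradle",r,plane(n,cv2.boxPoints(r),.0).round(3).tolist())
im=cv2.imread("pics/top0.png");s=cv2.imread("pics/scene0.png")
a=cv2.resize(im[170:290,180:400],(792,432),interpolation=cv2.INTER_CUBIC)[:300]
a=np.vstack([cv2.resize(im[180:290,190:400],(560,293),interpolation=2),cv2.resize(s[130:300,270:480][:, :],(560,453),interpolation=2)[:307]]);cv2.imwrite("pics/crop1.png",a)
E
```

```text
top roll (370.30224609375, 254.33938598632812) 17.92426872253418 18.614255905151367 238.0 [[ 0.44737984 -0.22650054  0.05      ]] [[ 0.44794538 -0.22968399  0.025     ]]
platter ((316.13409423828125, 211.9495849609375), (30.328432083129883, 31.20056915283203), 107.55310821533203) [[ 0.5752761  -0.06458067  0.014     ]]
head ((215.0, 231.0), (2.0, 0.0), -90.0) 0.0
cradle ((216.67758178710938, 216.51898193359375), (48.44567108154297, 27.129573822021484), 86.633544921875) [[0.63, 0.294, 0.0], [0.637, 0.209, 0.0], [0.486, 0.194, 0.0], [0.48, 0.278, 0.0]]
scene roll (286.17498779296875, 156.85202026367188) 21.035268783569336 25.04680633544922 404.5 [[ 0.46211908 -0.22070706  0.05      ]] [[ 0.44636811 -0.23025797  0.025     ]]
platter ((320.9644470214844, 216.08067321777344), (33.05880355834961, 36.820064544677734), 88.03536987304688) [[ 0.57807953 -0.06366827  0.014     ]]
head ((453.3000183105469, 210.10000610351562), (22.135942459106445, 17.708751678466797), 18.434947967529297) 309.5
cradle ((434.46044921875, 249.90069580078125), (36.728248596191406, 65.54169464111328), 11.976131439208984) [[0.643, 0.206, 0.0], [0.454, 0.188, 0.0], [0.437, 0.285, 0.0], [0.627, 0.294, 0.0]]
```

View pics/crop1.png

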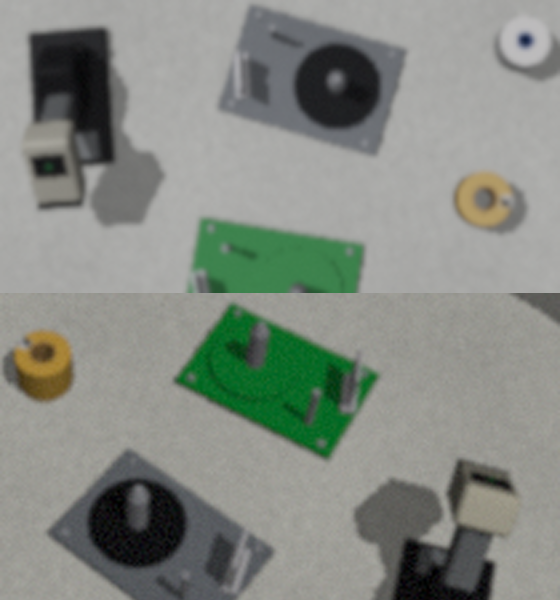

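The crop confirms it: the honey roll's square code is on its −y (right) edge. The grey dispenser's black platter and spindle are clear, and the scanner's head points towards the robot. Two views put the roll at about (0.447,−0.228) and the platter at about (0.576,−0.064). Next I'll move over the scanner and take a closer look on the way.

Request:
apply_moves:
  moves:
    - [[-0.3,-0.2,-0.6],[0,0,0],1]
    - [[-0.95,-0.68,-0.6],[0,0,0],1]
    - [[-0.95,-0.68,-0.6],[0,0,0],1]
    - [[-0.95,-0.68,-0.6],[0,0,0],1]

```text
t: 0.55
eef_pos: [0.2869, 0.5027, 0.28]
ee_rot: [0.495, 3.099, 0.001]
wrist_force: [0.7, -0.2, 0.2]
gripper_width: 0.999
gripper_force: 0.0
```

Request:
apply_moves:
  moves:
    - [[-0.95,-0.68,-0.2],[0,0,0],1]
    - [[-0.95,-0.68,-0.2],[0,0,0],1]
    - [[-0.95,-0.68,-0.2],[0,0,0],1]

```text
t: 0.85
eef_pos: [0.3668, 0.392, 0.3022]
ee_rot: [0.486, 3.104, -0.0]
wrist_force: [0.9, 0.9, -0.1]
gripper_width: 1.001
gripper_force: 0.0
```

Request:
apply_moves:
  moves:
    - [[-0.9,-0.68,0],[0,0,-0.13],1]
    - [[-0.9,-0.68,0],[0,0,-0.13],1]
    - [[-0.9,-0.68,0],[0,0,-0.13],1]
    - [[-0.9,-0.68,0],[0,0,-0.13],1]
    - [[-0.9,-0.68,0],[0,0,-0.13],1]

```text
t: 1.35
eef_pos: [0.4439, 0.2828, 0.3018]
ee_rot: [0.149, -3.137, -0.001]
wrist_force: [-0.9, -0.5, -0.3]
gripper_width: 0.997
gripper_force: 0.0
```

Run:
```python
from h import *
st=readout.get_state(); im=vision.snapshot("wrist"); cv2.imwrite("pics/w1.png",im[:,:,::-1])
np.save("w1.npy",np.r_[st["eef_pos"],st["ee_rot"]]);print(st["t"],st["q"],st["eef_pos"],st["ee_rot"])
```

```text
1.35 [-0.82329791  0.02280835  0.21067164  1.60748333 -0.00545966  1.51213873
  1.05364842] [0.44385668 0.28283238 0.30178802] [ 1.49467970e-01 -3.13738849e+00 -6.23467960e-04]
```

View pics/w1.png

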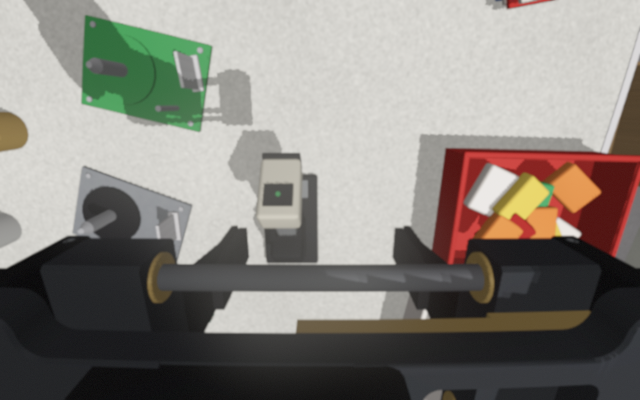

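The wrist view shows the scanner head (cream, with a dark screen) at (280,194) and its nose up at (281,156), pointing towards the robot. The dispenser's spindle is at (100,220). Next I'll measure the head's top-face corners.

Run:
```python
from h import *
im=cv2.imread("pics/w1.png")[:,:,::-1].copy(); p=np.load("w1.npy"); st=dict(eef_pos=p[:3],ee_rot=p[3:])
print(cv2.cvtColor(im,cv2.COLOR_RGB2HSV)[[170,215,225,170,231],[280,280,280,330,280]])
g=cv2.cvtColor(im,cv2.COLOR_RGB2HSV)
for r in (165,175,185,195,205,215,222): 
    print(r,[tuple(g[r,c]) for c in (254,258,262,266)],[tuple(g[r,c]) for c in (298,301,304,307)])
print([ (r,tuple(g[r,270])) for r in range(148,240,4)])
from itertools import product
for yaw in (185.7,):
    a=np.deg2rad(yaw);hx=np.array([np.cos(a)*np.cos(.698),np.sin(a)*np.cos(.698),-np.sin(.698)]);hy=np.array([-np.sin(a),np.cos(a),0]);hz=np.cross(hx,hy)
    c=np.array([.48,.255,.119])
    for x,y in product((-42,42),(-26,26)): print(x,y,proj("wrist",c+(x*hx+y*hy+20*hz)/1e3,st))
```

```text
[[ 22  20 189]
 [ 22  19 204]
 [ 24  20 183]
 [ 26   8 216]
 [ 30   2 123]]
165 [(np.uint8(26), np.uint8(11), np.uint8(160)), (np.uint8(25), np.uint8(10), np.uint8(160)), (np.uint8(21), np.uint8(22), np.uint8(165)), (np.uint8(22), np.uint8(20), np.uint8(188))] [(np.uint8(24), np.uint8(19), np.uint8(189)), (np.uint8(23), np.uint8(13), np.uint8(178)), (np.uint8(25), np.uint8(7), np.uint8(217)), (np.uint8(26), np.uint8(8), np.uint8(215))]
175 [(np.uint8(25), np.uint8(10), np.uint8(160)), (np.uint8(21), np.uint8(11), np.uint8(158)), (np.uint8(24), np.uint8(20), np.uint8(177)), (np.uint8(22), np.uint8(20), np.uint8(188))] [(np.uint8(22), np.uint8(20), np.uint8(189)), (np.uint8(25), np.uint8(21), np.uint8(143)), (np.uint8(24), np.uint8(13), np.uint8(97)), (np.uint8(24), np.uint8(13), np.uint8(100))]
185 [(np.uint8(25), np.uint8(10), np.uint8(157)), (np.uint8(26), np.uint8(13), np.uint8(152)), (np.uint8(24), np.uint8(20), np.uint8(179)), (np.uint8(24), np.uint8(15), np.uint8(86))] [(np.uint8(24), np.uint8(19), np.uint8(186)), (np.uint8(21), np.uint8(17), np.uint8(150)), (np.uint8(60), np.ui
[... 2153 characters left out ...]
8(23), np.uint8(12), np.uint8(84))), (200, (np.uint8(23), np.uint8(12), np.uint8(83))), (204, (np.uint8(23), np.uint8(12), np.uint8(88))), (208, (np.uint8(24), np.uint8(19), np.uint8(190))), (212, (np.uint8(24), np.uint8(20), np.uint8(191))), (216, (np.uint8(24), np.uint8(18), np.uint8(207))), (220, (np.uint8(24), np.uint8(19), np.uint8(189))), (224, (np.uint8(22), np.uint8(21), np.uint8(185))), (228, (np.uint8(25), np.uint8(21), np.uint8(133))), (232, (np.uint8(15), np.uint8(13), np.uint8(77))), (236, (np.uint8(20), np.uint8(10), np.uint8(75)))]
-42 -26 [[315.09363862 224.64045849]]
-42 26 [[270.12220734 224.84380752]]
42 -26 [[315.21660635 161.11288604]]
42 26 [[274.22179365 161.35007139]]
```

Request:
apply_moves:
  moves:
    - [[0.08,-0.85,0],[0,0,0],1]
    - [[0.08,-0.85,0],[0,0,0],1]
    - [[0.08,-0.85,0],[0,0,0],1]

```text
t: 1.7
eef_pos: [0.4445, 0.1759, 0.3026]
ee_rot: [-0.144, 3.137, -0.002]
wrist_force: [0.7, 0.6, 0.3]
gripper_width: 1.0
gripper_force: 0.0
```

Request:
apply_moves:
  moves:
    - [[0.08,-0.85,0],[0,0,0],1]
    - [[0.08,-0.85,0],[0,0,0],1]
    - [[0.08,-0.85,0],[0,0,0],1]

```text
t: 2.0
eef_pos: [0.4448, 0.0736, 0.3027]
ee_rot: [-0.143, 3.137, -0.001]
wrist_force: [0.2, 0.4, 0.1]
gripper_width: 1.0
gripper_force: 0.0
```

Request:
apply_moves:
  moves:
    - [[0.08,-0.85,0],[0,0,0],1]
    - [[0.08,-0.85,0],[0,0,0],1]
    - [[0.08,-0.85,0],[0,0,0],1]
    - [[0.08,-0.85,0],[0,0,0],1]

```text
t: 2.4
eef_pos: [0.4452, -0.0229, 0.3023]
ee_rot: [-0.154, 3.137, 0.002]
wrist_force: [0.1, -0.7, -0.2]
gripper_width: 1.001
gripper_force: 0.0
```

Run:
```python
from h import *
st=readout.get_state(); im=vision.snapshot("wrist"); cv2.imwrite("pics/w2.png",im[:,:,::-1])
np.save("w2.npy",np.r_[st["eef_pos"],st["ee_rot"]]);print(st["t"],st["q"],st["eef_pos"],st["ee_rot"])
```

```text
2.4 [-0.58640673 -0.19341242  0.49974877  1.78047068  0.09117753  1.53085061
  1.57055441] [ 0.44522772 -0.02289328  0.30227075] [-1.53659093e-01  3.13720509e+00  1.82693289e-03]
```

Request:
apply_moves:
  moves:
    - [[0.08,-0.85,0.4],[0,0,0],1]
    - [[0.08,-0.85,0.4],[0,0,0],1]
    - [[0.08,-0.85,0.4],[0,0,0],1]

```text
t: 2.75
eef_pos: [0.4444, -0.1285, 0.2522]
ee_rot: [0.151, -3.135, 0.002]
wrist_force: [-0.1, -0.7, 0.4]
gripper_width: 1.003
gripper_force: 0.0
```

Request:
apply_moves:
  moves:
    - [[0.08,-0.85,0.5],[0,0,0.167],1]
    - [[0.08,-0.85,0.5],[0,0,0.167],1]
    - [[0.08,-0.85,0.5],[0,0,0.167],1]
    - [[0.08,-0.85,0.5],[0,0,0.167],1]
    - [[0.08,-0.85,0.5],[0,0,0.167],1]
    - [[0.08,-0.85,0.5],[0,0,0.167],1]

```text
t: 3.35
eef_pos: [0.4472, -0.2265, 0.1941]
ee_rot: [-0.656, -3.072, -0.001]
wrist_force: [-0.5, 0.3, -0.2]
gripper_width: 1.0
gripper_force: 0.0
```

Run:
```python
from h import *
st=readout.get_state(); im=vision.snapshot("wrist"); cv2.imwrite("pics/w3.png",im[:,:,::-1])
np.save("w3.npy",np.r_[st["eef_pos"],st["ee_rot"]]);print(st["t"],st["q"],st["eef_pos"],st["ee_rot"])
a=cv2.imread("pics/w2.png");cv2.imwrite("pics/w23.png",np.vstack([a[:280],im[:280,:,::-1]]))
print(proj("wrist",[[.447,-.228,.05]],st))
```

```text
3.35 [-0.38814531 -0.014619    0.8069133   1.8530188   0.01062282  1.29881758
  1.5662023 ] [ 0.44724932 -0.22651137  0.19405328] [-6.55583251e-01 -3.07238049e+00 -5.36787303e-04]
[[318.68164305 180.22189942]]
```

View pics/w23.png

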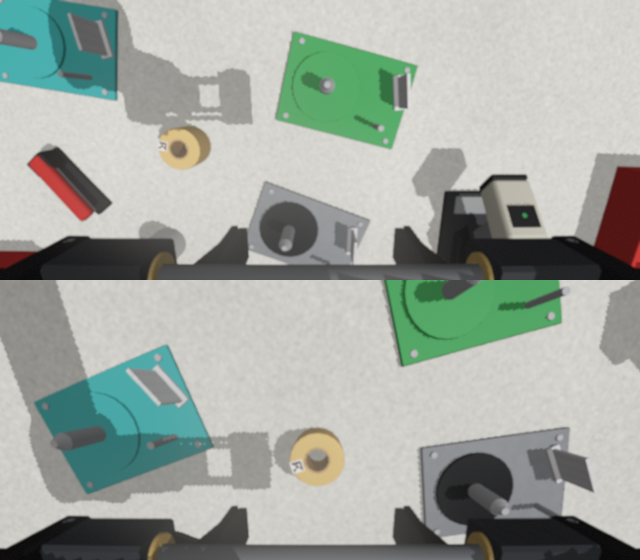

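Both views are clear. In the second, the roll's top is at (318,178) with its code at (297,186), and the platter is at (474,210). In the first, the platter is at (288,228) and the spindle tip at (287,244).

Run:
```python
from h import *
def L(n):
    p=np.load(n+".npy"); return cv2.imread(f"pics/{n}.png")[:,:,::-1].copy(),dict(eef_pos=p[:3],ee_rot=p[3:])
im,st=L("w3")
c=blob(im,(12,60,90),(28,255,255),(270,140,360,215))[0]; hull=cv2.convexHull(c)
print("roll outer",cv2.fitEllipse(hull),plane("wrist",[cv2.fitEllipse(hull)[0]],.05,st))
h=cv2.cvtColor(im,cv2.COLOR_RGB2HSV);m=cv2.inRange(h,(0,0,0),(180,255,135));z=np.zeros_like(m);z[160:200,302:336]=m[160:200,302:336]
c=max(cv2.findContours(z,0,1)[0],key=cv2.contourArea);e=cv2.fitEllipse(c);print("bore",e,plane("wrist",[e[0]],.05,st))
w=cv2.inRange(h,(0,0,150),(180,60,255)); z=np.zeros_like(m); z[175:198,286:306]=w[175:198,286:306]
cs=[cv2.boundingRect(c) for c in cv2.findContours(z,0,1)[0]];print(cs,plane("wrist",[(297,186.5)],.05,st))
for n,roi in (("w2",(255,195,325,262)),("w3",(430,165,520,253))):
    im,st=L(n)
    if n=="w2": roi=(258,195,320,262)
    c=blob(im,(0,0,0),(180,255,70),roi)[0];hl=cv2.convexHull(c);e=cv2.fitEllipse(hl);print(n,"platter",e,plane("wrist",[e[0]],.014,st))
    for P in ([.576,-.064,.014],[.576,-.064,.08],[.626,-.064,.014],[.526,-.064,.014],[.576,-.014,.014],[.576,-.114,.014]): print(proj("wrist",[P],st))
```

```text
roll outer ((316.92633056640625, 177.03631591796875), (53.42694091796875, 56.9248161315918), 177.6597900390625) [[ 0.44287293 -0.22828681  0.05      ]]
bore ((317.2528381347656, 181.97308349609375), (15.55685806274414, 19.378799438476562), 90.50325012207031) [[ 0.4481848  -0.23028423  0.05      ]]
[(286, 175, 19, 23)] [[ 0.44365606 -0.25320002  0.05      ]]
w2 platter ((289.6000671386719, 240.73117065429688), (26.110692977905273, 47.29091262817383), 88.26444244384766) [[ 0.59287443 -0.06063878  0.014     ]]
[[288.29381039 231.55602955]]
[[283.87184568 249.51755734]]
[[286.42541829 257.71649858]]
[[290.29398684 203.81343559]]
[[317.53864923 234.16859003]]
[[258.94019089 228.90388069]]
w3 platter ((480.5418395996094, 217.11549377441406), (79.77369689941406, 95.0497817993164), 133.096435546875) [[ 0.58631649 -0.05942109  0.014     ]]
[[475.10786076 211.68544686]]
[[505.02028092 232.38807165]]
[[484.86223935 243.63788496]]
[[464.45363157 177.32645474]]
[[512.15039688 196.57337552]]
[[438.58477953 226.46762602]]
```

Request:
apply_moves:
  moves:
    - [[-0.01,-0.02,0.4],[0,0,0],1]
    - [[-0.01,-0.02,0.8],[0,0,0],1]
    - [[-0.01,-0.02,1],[0,0,0],1]
    - [[-0.01,-0.02,1],[0,0,0],1]

```text
t: 3.8
eef_pos: [0.4439, -0.2291, 0.071]
ee_rot: [-0.658, -3.065, -0.0]
wrist_force: [-0.3, -0.4, 0.1]
gripper_width: 1.0
gripper_force: 0.0
```

Request:
apply_moves:
  moves:
    - [[0,0,0.2],[0,0,0],1]
    - [[0,0,0.35],[0,0,0],1]
    - [[0,0,0.42],[0,0,0],1]
    - [[0,0,0.42],[0,0,0],1]

```text
t: 4.2
eef_pos: [0.4466, -0.2309, 0.0241]
ee_rot: [0.662, 3.071, 0.0]
wrist_force: [0.3, 0.1, 0.5]
gripper_width: 1.0
gripper_force: 0.0
```

Request:
apply_moves:
  moves:
    - [[0,0,0],[0,0,0],0.3]
    - [[0,0,0],[0,0,0],0.2]
    - [[0,0,0],[0,0,0],0]
    - [[0,0,0],[0,0,0],0]
    - [[0,0,0],[0,0,0],0]
    - [[0,0,0],[0,0,0],0]
  force: 20

```text
t: 4.8
eef_pos: [0.4467, -0.2314, 0.0242]
ee_rot: [0.664, 3.07, 0.001]
wrist_force: [-1.0, 1.6, 5.4]
gripper_width: 0.712
gripper_force: 20.0
```

Request:
apply_moves:
  moves:
    - [[0,0,-0.2],[0,0,0],0]
    - [[0,0,-0.6],[0,0,0],0]
    - [[0,0,-1],[0,0,0],0]
    - [[0,0,-1],[0,0,0],0]

```text
t: 5.2
eef_pos: [0.4499, -0.2336, 0.1493]
ee_rot: [0.662, 3.06, 0.0]
wrist_force: [0.6, -0.3, -1.4]
gripper_width: 0.714
gripper_force: 20.0
```

Request:
apply_moves:
  moves:
    - [[0.22,0.63,-0.2],[0,0,0],0]
    - [[0.22,0.63,-0.2],[0,0,0],0]
    - [[0.22,0.63,-0.2],[0,0,0],0]

```text
t: 5.5
eef_pos: [0.4544, -0.1464, 0.1677]
ee_rot: [0.652, 3.073, 0.004]
wrist_force: [-0.2, -0.1, -1.4]
gripper_width: 0.711
gripper_force: 20.0
```

Request:
apply_moves:
  moves:
    - [[0.22,0.63,-0.1],[0,0,0],0]
    - [[0.22,0.63,-0.1],[0,0,0],0]
    - [[0.22,0.63,-0.1],[0,0,0],0]
    - [[0.22,0.63,-0.1],[0,0,0],0]

```text
t: 5.9
eef_pos: [0.4601, -0.0722, 0.1787]
ee_rot: [-0.662, -3.07, 0.002]
wrist_force: [-0.2, -1.6, -1.5]
gripper_width: 0.711
gripper_force: 20.0
```

Run:
```python
from h import *
st=readout.get_state(); im=vision.snapshot("wrist"); cv2.imwrite("pics/w4.png",im[:,:,::-1])
np.save("w4.npy",np.r_[st["eef_pos"],st["ee_rot"]]);print(st["t"],st["q"],st["eef_pos"],st["ee_rot"],st["gripper_width"])
t=vision.snapshot("top");cv2.imwrite("pics/top4.png",t[:,:,::-1])
P=[[.576,-.064,.014],[.576,-.064,.08]];print(proj("wrist",P,st),proj("top",P))
b=cv2.resize(t[175:250,260:380],(640,400)[::1],interpolation=2)[:300]
cv2.imwrite("pics/v4.png",np.vstack([im[:300],b])[:,:,::-1])
```

```text
5.9 [-0.57899115 -0.0950794   0.64684219  1.94528163  0.06100496  1.27404581
  1.19378245] [ 0.46005672 -0.07222116  0.17872886] [-6.61974675e-01 -3.06994859e+00  1.98003823e-03] 0.7107118315450771
[[363.35284821 253.62649247]
 [371.80642075 282.81453575]] [[315.94809701 211.71191531]
 [316.11509457 209.11528136]]
```

View pics/v4.png

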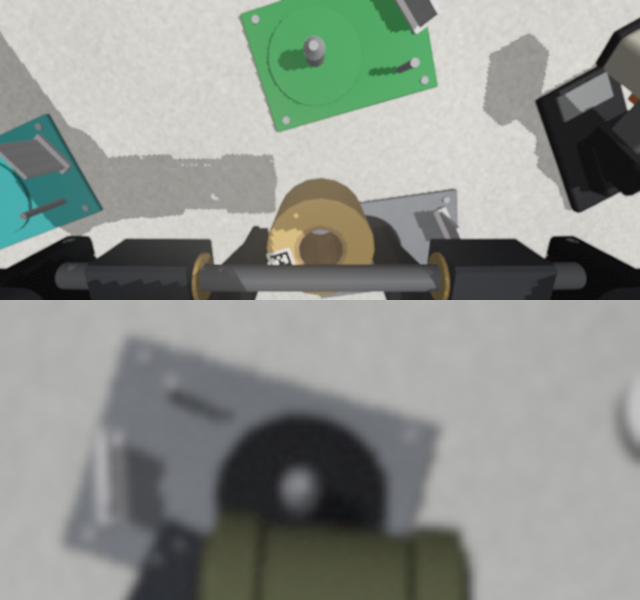

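The wrist crop shows the roll held, with its bore top at about (321,247) and the code at (280,259). In the enlarged top view the platter's centre comes out at about px (316.4,212.2), so the spindle is at about (0.5745,−0.065).

Run:
```python
from h import *
p=np.load("w4.npy"); st=dict(eef_pos=p[:3],ee_rot=p[3:]); im=cv2.imread("pics/w4.png")
zt=p[2]+.026
print(plane("wrist",[(321.5,247),(302,247),(341,247),(321.5,229),(280,259)],zt,st).round(4)-np.r_[p[:2],0])
g=cv2.cvtColor(im,cv2.COLOR_BGR2GRAY);print(g[247,292:352].tolist());print(g[215:268,321].tolist())
a=np.linspace(0,2*np.pi,8,endpoint=False)
print(proj("wrist",np.c_[p[0]+.013*np.cos(a),p[1]+.013*np.sin(a),np.full(8,zt)],st).round(0).tolist())
print(R.from_rotvec(p[3:]).as_matrix().round(3))
```

```text
[[-0.00215672  0.00182116  0.2047    ]
 [-0.00675672 -0.00827884  0.2047    ]
 [ 0.00244328  0.01192116  0.2047    ]
 [-0.01225672  0.00632116  0.2047    ]
 [-0.00505672 -0.02307884  0.2047    ]]
[188, 183, 172, 165, 166, 165, 149, 118, 92, 85, 85, 85, 86, 87, 87, 88, 87, 88, 88, 89, 89, 88, 88, 90, 89, 91, 91, 91, 93, 93, 92, 91, 89, 91, 90, 90, 90, 88, 88, 88, 88, 88, 88, 86, 84, 82, 83, 83, 83, 87, 98, 111, 115, 117, 120, 127, 133, 134, 135, 135]
[138, 137, 137, 137, 138, 137, 136, 138, 137, 134, 129, 123, 119, 120, 127, 139, 145, 146, 135, 116, 98, 94, 91, 92, 92, 94, 93, 94, 94, 94, 93, 93, 93, 92, 92, 92, 91, 91, 91, 91, 92, 92, 93, 91, 92, 92, 92, 92, 86, 79, 72, 74, 79]
[[329.0, 270.0], [341.0, 259.0], [341.0, 243.0], [328.0, 232.0], [311.0, 232.0], [299.0, 244.0], [300.0, 260.0], [312.0, 270.0]]
[[-0.911  0.412 -0.001]
 [ 0.412  0.911 -0.001]
 [ 0.001 -0.001 -1.   ]]
```

Request:
apply_moves:
  moves:
    - [[-0.4,0.2,0],[0,0,0],0]
    - [[-0.7,0.38,0],[0,0,0],0]
    - [[-0.845,0.447,0.2],[0,0,0],0]
    - [[-0.845,0.447,0.4],[0,0,0],0]
    - [[-0.845,0.447,0.53],[0,0,0],0]
    - [[-0.845,0.447,0.53],[0,0,0],0]
    - [[-0.845,0.447,0.53],[0,0,0],0]

```text
t: 6.7
eef_pos: [0.5748, -0.0659, 0.1164]
ee_rot: [0.666, 3.07, -0.0]
wrist_force: [0.3, -0.5, -0.6]
gripper_width: 0.713
gripper_force: 20.0
```

Run:
```python
from h import *
st=readout.get_state();print(st["t"],st["q"],st["eef_pos"],st["wrist_force"])
im=vision.snapshot("scene"); cv2.imwrite("pics/s5.png",im[:,:,::-1])
x,y,z=st["eef_pos"];b=z-.024
P=[[x,y,b],[.5745,-.065,.08],[.5745,-.065,.014]]+[[.5745,-.065,.055]]+[[x-.031*np.cos(a),y-.031*np.sin(a),b+d] for a in (np.arctan2(.917,-.398),) for d in (0,.05)]+[[x+.031*np.cos(a),y+.031*np.sin(a),b] for a in (np.arctan2(.917,-.398),)]
print(proj("scene",P).round(1).tolist())
cv2.imwrite("pics/v5.png",cv2.resize(im[165:265,270:400,::-1],(780,600),interpolation=2))
```

```text
6.7 [-0.52521785  0.26989292  0.69245738  1.76887861 -0.18599751  1.16907828
  1.36598435] [ 0.57477646 -0.06591643  0.11642604] [ 0.28255544 -0.46261793 -0.55444863]
[[321.0, 200.3], [321.3, 202.8], [321.0, 214.8], [321.2, 207.5], [308.6, 200.3], [308.2, 189.9], [333.3, 200.3]]
```

View pics/v5.png

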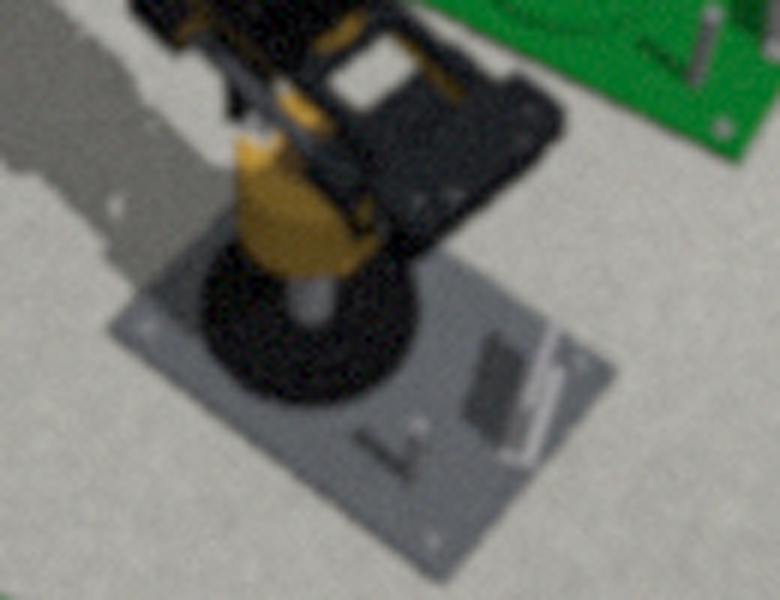

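The scene crop shows the spindle (centre col about 312) lined up under the roll (237–384, centre about 310). I'll lower it gently while watching the forces.

Request:
apply_moves:
  moves:
    - [[-0.01,0.005,0.06],[0,0,0],0]
    - [[-0.01,0.005,0.12],[0,0,0],0]
    - [[-0.01,0.005,0.18],[0,0,0],0]
    - [[-0.01,0.005,0.24],[0,0,0],0]
    - [[-0.01,0.005,0.3],[0,0,0],0]
    - [[-0.01,0.005,0.3],[0,0,0],0]

```text
t: 7.35
eef_pos: [0.5754, -0.0648, 0.0786]
ee_rot: [-0.664, -3.068, 0.001]
wrist_force: [0.5, 0.7, -1.6]
gripper_width: 0.709
gripper_force: 20.0
```

Request:
apply_moves:
  moves:
    - [[0,0,0.06],[0,0,0],0]
    - [[0,0,0.12],[0,0,0],0]
    - [[0,0,0.18],[0,0,0],0]
    - [[0,0,0.24],[0,0,0],0]
    - [[0,0,0.3],[0,0,0],0]
    - [[0,0,0.3],[0,0,0],0]

```text
t: 7.95
eef_pos: [0.5754, -0.0648, 0.0427]
ee_rot: [-0.664, -3.069, 0.001]
wrist_force: [-0.9, 0.0, -1.3]
gripper_width: 0.709
gripper_force: 20.0
```

Request:
apply_moves:
  moves:
    - [[0,0,0.02],[0,0,0],0]
    - [[0,0,0.03],[0,0,0],0]
    - [[0,0,0.04],[0,0,0],0]
    - [[0,0,0.04],[0,0,0],0]

```text
t: 8.35
eef_pos: [0.5764, -0.0649, 0.0393]
ee_rot: [0.664, 3.07, 0.0]
wrist_force: [-0.2, 1.1, -0.9]
gripper_width: 0.71
gripper_force: 20.0
```

Request:
apply_moves:
  moves:
    - [[0,0,0.008],[0,0,0],0]
    - [[0,0,0.012],[0,0,0],0]
    - [[0,0,0.012],[0,0,0],0]

```text
t: 8.65
eef_pos: [0.5766, -0.0649, 0.0383]
ee_rot: [0.664, 3.07, 0.001]
wrist_force: [-1.5, -0.0, 2.5]
gripper_width: 0.712
gripper_force: 20.0
```

Request:
apply_moves:
  moves:
    - [[0,0,0.008],[0,0,0],0]
    - [[0,0,0.008],[0,0,0],0]

```text
t: 8.85
eef_pos: [0.5766, -0.065, 0.0382]
ee_rot: [0.664, 3.07, 0.001]
wrist_force: [-4.1, 1.0, 9.7]
gripper_width: 0.708
gripper_force: 20.0
```

Contact: the upward force has reached 9.7 N with z at 0.038, so the roll is seated. Now I'll release it and rise.

Request:
apply_moves:
  moves:
    - [[0,0,-0.01],[0,0,0],0.6]
    - [[0,0,-0.01],[0,0,0],0.8]
    - [[0,0,-0.01],[0,0,0],0.9]
    - [[0,0,-0.01],[0,0,0],0.9]
    - [[0,0,-0.01],[0,0,0],0.9]

```text
t: 9.35
eef_pos: [0.5763, -0.0649, 0.0379]
ee_rot: [-0.664, -3.07, 0.0]
wrist_force: [0.3, -0.0, 0.2]
gripper_width: 0.944
gripper_force: 0.0
```

Request:
apply_moves:
  moves:
    - [[0,0,-0.1],[0,0,0],0.9]
    - [[0,0,-0.3],[0,0,0],0.9]
    - [[0,0,-0.6],[0,0,0],0.9]
    - [[0,0,-1],[0,0,0],0.9]
    - [[0,0,-1],[0,0,0],0.9]

```text
t: 9.85
eef_pos: [0.5809, -0.066, 0.1657]
ee_rot: [0.663, 3.059, 0.005]
wrist_force: [0.6, -0.3, -0.1]
gripper_width: 0.952
gripper_force: 0.0
```

Request:
apply_moves:
  moves:
    - [[0.4,0,-0.2],[0,0,-0.167],1]
    - [[0.8,-0.2,-0.4],[0,0,-0.167],1]
    - [[1,-0.4,-0.7],[0,0,-0.167],1]
    - [[1,-0.4,-0.9],[0,0,-0.167],1]
    - [[1,-0.4,-0.9],[0,0,-0.167],1]

```text
t: 10.35
eef_pos: [0.4486, -0.0599, 0.271]
ee_rot: [-0.155, 3.128, 0.005]
wrist_force: [0.2, -0.3, 0.1]
gripper_width: 1.003
gripper_force: 0.0
```

Run:
```python
from h import *
st=readout.get_state(); im=vision.snapshot("wrist"); cv2.imwrite("pics/w6.png",im[:,:,::-1])
np.save("w6.npy",np.r_[st["eef_pos"],st["ee_rot"]]);print(st["t"],st["q"],st["eef_pos"],st["ee_rot"])
print(proj("wrist",[[.576,-.065,.064],[.576,-.065,.08]],st))
```

```text
10.35 [-0.64970643 -0.2025831   0.63442339  1.83366903  0.11663921  1.46322327
  1.63299881] [ 0.44860268 -0.05989802  0.27098401] [-0.15466086  3.12836835  0.00523741]
[[306.97502811 252.71545594]
 [306.54214165 258.25313781]]
```

View pics/w6.png

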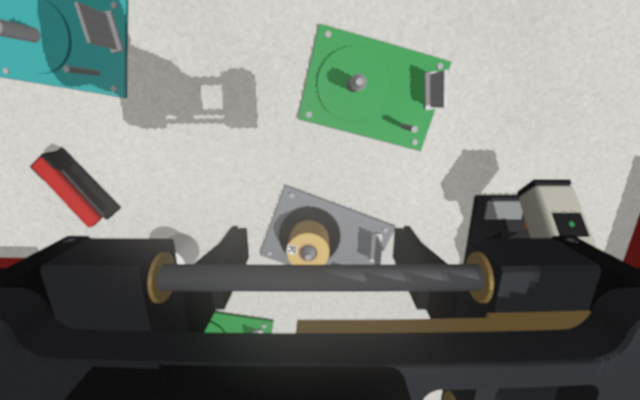

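The roll sits flat on the platter with the spindle tip showing at (308,254) and the code at (292,250). Next I'll go back to the scanner.

Request:
apply_moves:
  moves:
    - [[-0.15,0.82,0],[0,0,0],1]
    - [[-0.15,0.82,0],[0,0,0],1]
    - [[-0.15,0.82,0],[0,0,0],1]

```text
t: 10.7
eef_pos: [0.4548, 0.0481, 0.2645]
ee_rot: [0.17, -3.135, -0.001]
wrist_force: [-0.7, -1.4, 0.4]
gripper_width: 1.002
gripper_force: 0.0
```

Request:
apply_moves:
  moves:
    - [[-0.15,0.82,0],[0,0,0],1]
    - [[-0.15,0.82,0],[0,0,0],1]
    - [[-0.15,0.82,0],[0,0,0],1]

```text
t: 11.0
eef_pos: [0.4623, 0.148, 0.2641]
ee_rot: [0.171, -3.134, -0.001]
wrist_force: [0.6, 0.4, 0.5]
gripper_width: 0.999
gripper_force: 0.0
```

Request:
apply_moves:
  moves:
    - [[-0.15,0.82,0.2],[0,0,0],1]
    - [[-0.15,0.82,0.2],[0,0,0],1]
    - [[-0.15,0.82,0.2],[0,0,0],1]
    - [[-0.15,0.82,0.2],[0,0,0],1]
    - [[-0.15,0.82,0.2],[0,0,0],1]

```text
t: 11.5
eef_pos: [0.4723, 0.2384, 0.2415]
ee_rot: [0.152, -3.137, 0.002]
wrist_force: [-0.3, 0.4, -0.1]
gripper_width: 0.999
gripper_force: 0.0
```

Run:
```python
from h import *
p=np.load("w6.npy"); s6=dict(eef_pos=p[:3],ee_rot=p[3:])
i6=cv2.imread("pics/w6.png"); h=cv2.cvtColor(i6,cv2.COLOR_BGR2HSV)
print("code",plane("wrist",[(292,250)],.064,s6),"tip",plane("wrist",[(308,254)],.08,s6))
st=readout.get_state(); im=vision.snapshot("wrist"); cv2.imwrite("pics/w7.png",im[:,:,::-1])
np.save("w7.npy",np.r_[st["eef_pos"],st["ee_rot"]]);print(st["t"],st["q"],st["eef_pos"],st["ee_rot"])
a=np.deg2rad(185.7);hx=np.array([np.cos(a)*np.cos(.698),np.sin(a)*np.cos(.698),-np.sin(.698)]);hy=np.array([-np.sin(a),np.cos(a),0]);hz=np.cross(hx,hy)
c=np.array([.474,.2405,.119]);f=lambda x,y,z:c+(x*hx+y*hy+z*hz)/1e3
pts=[f(x,y,z) for x,y,z in [(-42,-26,20),(-42,26,20),(42,26,20),(42,-26,20),(-42,-26,-20),(-42,26,-20),(50,0,0)]]
q=proj("wrist",pts,st);print(q.round(1).tolist())
v=im[:,:,::-1].copy();cv2.polylines(v,[q[:4].astype(int)],True,(0,0,255),1)
for u in q[4:]: cv2.circle(v,tuple(u.astype(int).tolist()),2,(255,0,0),1)
cv2.imwrite("pics/v7.png",cv2.resize(v[90:290,170:430],(780,600),interpolation=2))
```

```text
code [[ 0.57372925 -0.08681242  0.064     ]] tip [[ 0.56919238 -0.06354615  0.08      ]]
11.5 [-0.86621869  0.04243147  0.36060556  1.70807653 -0.01406595  1.39509898
  1.16421384] [0.47229005 0.238403   0.24152087] [ 1.52041926e-01 -3.13726315e+00  2.45726990e-03]
[[349.6, 218.1], [293.8, 218.3], [296.5, 141.9], [346.2, 141.7], [346.3, 230.4], [297.0, 230.5], [321.3, 145.7]]
```

View pics/v7.png

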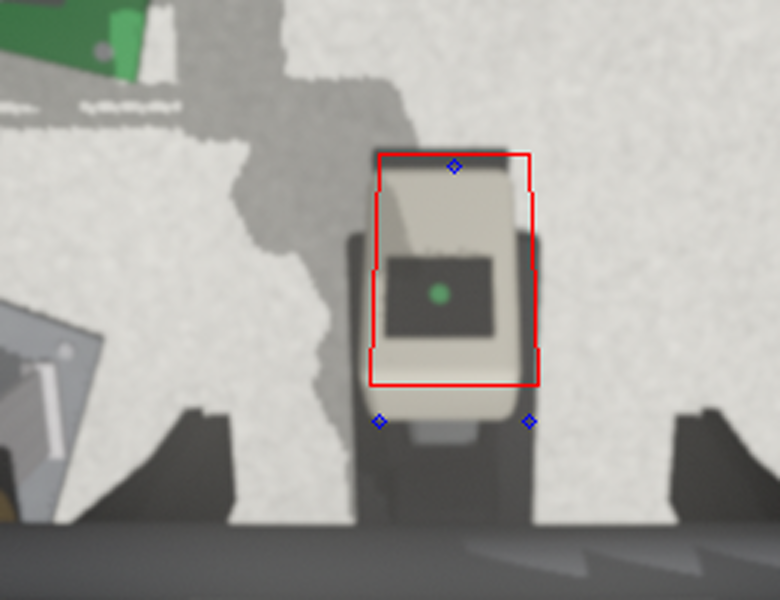

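The overlay shows the head centred about 13 crop px left of my model, so y ≈ 0.2365. Its length position and yaw agree. I'll approach with the tool tilted 10°.

Request:
apply_moves:
  moves:
    - [[-0.01,-0.016,0.2],[0,0.0556,0],1]
    - [[-0.01,-0.016,0.5],[0,0.0556,0],1]
    - [[-0.01,-0.016,0.7],[0,0.0556,0],1]
    - [[-0.01,-0.016,0.7],[0,0.0556,0],1]
    - [[-0.01,-0.016,0.7],[0,0.0556,0],1]

```text
t: 12.05
eef_pos: [0.4738, 0.2373, 0.159]
ee_rot: [0.144, -2.964, 0.012]
wrist_force: [0.3, 0.2, 0.2]
gripper_width: 1.001
gripper_force: 0.0
```

Request:
apply_moves:
  moves:
    - [[-0.02,0,0.12],[0,0,0],1]
    - [[-0.04,0,0.24],[0,0,0],1]
    - [[-0.06,0,0.341],[0,0,0],1]
    - [[-0.06,0,0.341],[0,0,0],1]
    - [[-0.06,0,0.341],[0,0,0],1]

```text
t: 12.55
eef_pos: [0.473, 0.2382, 0.1162]
ee_rot: [0.146, -2.963, 0.013]
wrist_force: [0.1, 0.3, 0.3]
gripper_width: 1.001
gripper_force: 0.0
```

Run:
```python
from h import *
st=readout.get_state(); im=vision.snapshot("wrist"); cv2.imwrite("pics/w8.png",im[:,:,::-1])
print(st["t"],st["q"],st["eef_pos"],R.from_rotvec(st["ee_rot"]).as_matrix().round(3),st["wrist_force"])
g=cv2.cvtColor(im,cv2.COLOR_RGB2HSV)
print([(c,int(g[200,c,1]),int(g[200,c,2])) for c in range(230,410,4)])
```

```text
12.55 [-0.80527096  0.27360493  0.39266495  1.73150588 -0.16269618  1.32766993
  1.30523271] [0.47301515 0.23818853 0.11620437] [[-0.98  -0.099 -0.174]
 [-0.097  0.995 -0.018]
 [ 0.174 -0.    -0.985]] [0.13645962 0.25208955 0.26432458]
[(230, 8, 154), (234, 8, 152), (238, 10, 156), (242, 10, 155), (246, 10, 155), (250, 10, 150), (254, 10, 152), (258, 10, 151), (262, 12, 154), (266, 12, 149), (270, 10, 150), (274, 13, 141), (278, 22, 149), (282, 22, 173), (286, 21, 173), (290, 21, 168), (294, 22, 160), (298, 20, 177), (302, 22, 177), (306, 22, 174), (310, 20, 175), (314, 23, 147), (318, 23, 142), (322, 23, 143), (326, 23, 142), (330, 23, 143), (334, 23, 143), (338, 21, 143), (342, 23, 144), (346, 21, 143), (350, 24, 137), (354, 10, 174), (358, 7, 212), (362, 7, 211), (366, 7, 211), (370, 7, 213), (374, 7, 211), (378, 8, 211), (382, 7, 211), (386, 7, 208), (390, 7, 210), (394, 8, 213), (398, 9, 210), (402, 7, 208), (406, 7, 214)]
```

The head is still about 4 mm to −y of the fingers' middle, so I'll shift and then close gently.

Request:
apply_moves:
  moves:
    - [[0,-0.033,0],[0,0,0],1]
    - [[0,-0.033,0],[0,0,0],1]
    - [[0,-0.033,0],[0,0,0],0.4]
    - [[0,-0.033,0],[0,0,0],0.2]
    - [[0,-0.033,0],[0,0,0],0.1]
    - [[0,-0.033,0],[0,0,0],0]
    - [[0,-0.033,0],[0,0,0],-0.1]
    - [[0,-0.033,0],[0,0,0],-0.1]
  force: 10

```text
t: 13.4
eef_pos: [0.4737, 0.2343, 0.1165]
ee_rot: [0.146, -2.964, 0.013]
wrist_force: [-0.3, 0.6, 1.1]
gripper_width: 0.594
gripper_force: 10.0
```

Request:
apply_moves:
  moves:
    - [[0,0,0],[0,0,0],-0.1]
    - [[0,0,0],[0,0,0],-0.1]
    - [[0.025,0,-0.021],[0,0,0],-0.1]
    - [[0.06,0,-0.05],[0,0,0],-0.1]
    - [[0.1,0,-0.084],[0,0,0],-0.1]
    - [[0.15,0,-0.126],[0,0,0],-0.1]
  force: 50

```text
t: 14.0
eef_pos: [0.458, 0.2326, 0.1349]
ee_rot: [0.146, -2.963, 0.013]
wrist_force: [-0.3, 1.3, -2.7]
gripper_width: 0.591
gripper_force: 50.0
```

Request:
apply_moves:
  moves:
    - [[0.06,0,-0.05],[0,0,0],-0.1]
    - [[0.12,0,-0.1],[0,0,0],-0.1]
    - [[0.18,0,-0.15],[0,0,0],-0.1]
    - [[0.24,0,-0.2],[0,0,0],-0.1]
    - [[0.3,0,-0.252],[0,0,0],-0.1]
    - [[0.3,0,-0.252],[0,0,0],-0.1]

```text
t: 14.6
eef_pos: [0.4284, 0.2303, 0.1719]
ee_rot: [0.147, -2.965, 0.011]
wrist_force: [0.4, 0.3, -1.8]
gripper_width: 0.593
gripper_force: 50.0
```

Run:
```python
from h import *
st=readout.get_state(); t=vision.snapshot("scene"); im=vision.snapshot("wrist")
np.save("w9.npy",np.r_[st["eef_pos"],st["ee_rot"]])
cv2.imwrite("pics/w9.png",im[:,:,::-1]);cv2.imwrite("pics/s9.png",t[:,:,::-1])
print(st["t"],st["q"],st["eef_pos"],R.from_rotvec(st["ee_rot"]).as_matrix().round(3),st["wrist_force"],st["wrist_torque"],st["gripper_width"])
cv2.imwrite("pics/v9.png",np.hstack([cv2.resize(t[150:300,380:500],(320,400)),im[:,80:560]])[:,:,::-1])
```

```text
14.6 [-0.8467353   0.12835868  0.38387658  1.77449623 -0.11192906  1.41096383
  1.23521078] [0.42844663 0.23028086 0.17192473] [[-0.98  -0.099 -0.172]
 [-0.098  0.995 -0.016]
 [ 0.172  0.002 -0.985]] [ 0.37564232  0.27067633 -1.75109897] [ 0.05156017 -0.29047095 -0.01564113] 0.592761555870624
```

View pics/v9.png

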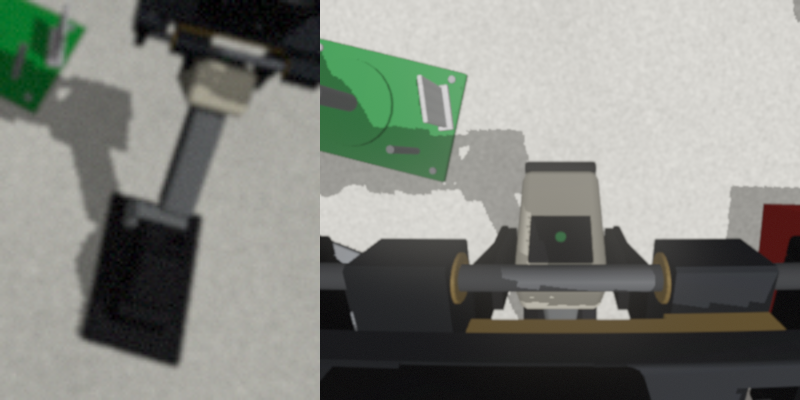

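The scanner is out of the cradle: the handle's foot is clear of the socket and the head sits straight between the fingers. Next I'll plan the transport.

```bash
cat >> h.py <<'E'
def goal(code,hyaw,h=.10,off=.003,pit=40):
    d=np.array([np.cos(np.deg2rad(hyaw)),np.sin(np.deg2rad(hyaw)),0]);hx=np.array([0,0,-1.]);hz=-d
    c,s=np.cos(np.deg2rad(pit)),np.sin(np.deg2rad(pit))
    z=c*hx-s*hz;x=s*hx+c*hz
    return np.array(code)+[0,0,h+.051]+off*z, np.c_[x,np.cross(z,x),z]
def delta(p0,R0,p1,R1):
    return (R0.T@(p1-p0)/.12).round(3),(R.from_matrix(R0.T@R1).as_rotvec()/np.pi).round(3)
E
python3 - <<'E'
from h import *
from scipy.spatial.transform import Slerp
st=readout.get_state();p=st["eef_pos"];M=R.from_rotvec(st["ee_rot"]).as_matrix()
gp,gR=goal([.573,-.0875,.064],-35);print(gp,gR.round(3))
S=Slerp([0,1],R.from_matrix([M,gR]))
for q,f in (([.44,.20,.262],0),([.46,.12,.28],.3),([.50,.03,.275],.7),([.55,-.05,.25],1),(gp,1)):
    q=np.array(q);N=S(f).as_matrix();print(*delta(p,M,q,N),np.linalg.norm(q-p)/.05);p,M=q,N
# head points model vs w9
w=np.load("w9.npy");s=dict(eef_pos=w[:3],ee_rot=w[3:]);T=R.from_rotvec(w[3:]).as_matrix()
hx=T@[.643,0,.766];hz=T@[.766,0,-.643];hy=-T[:,1];c=w[:3]-.003*T[:,2]
print(proj("wrist",[c+(x*hx+y*hy+z*hz)/1e3 for x,y,z in [(42,-26,20),(42,26,20),(50,0,20),(-42,-26,20),(-42,26,20),(-42,0,-20)]],s).round(1).tolist())
g=cv2.imread("pics/w9.png",0);print([(r,int(g[r,360])) for r in range(156,184,2)],[(r,int(g[r,330])) for r in range(288,320,2)])
E
```

```text
[ 0.57457962 -0.08860606  0.21270187] [[-0.628  0.574  0.527]
 [ 0.439  0.819 -0.369]
 [-0.643  0.    -0.766]]
[ 0.063 -0.257 -0.761] [-0. -0.  0.] 1.9333602430088341
[-0.073 -0.68  -0.165] [ 0.018 -0.08   0.067] 1.6880758276807357
[-0.405 -0.705  0.123] [ 0.024 -0.106  0.09 ] 1.9723082923316018
[-0.482 -0.436  0.489] [ 0.018 -0.08   0.067] 1.9519221295943139
[-0.07  -0.146  0.465] [0. 0. 0.] 1.1808025613589774
[[358.3, 163.8], [280.1, 163.8], [319.2, 154.6], [370.0, 291.9], [268.3, 292.0], [319.3, 309.5]]
[(156, 210), (158, 210), (160, 211), (162, 212), (164, 208), (166, 207), (168, 210), (170, 211), (172, 212), (174, 212), (176, 213), (178, 212), (180, 209), (182, 208)] [(288, 102), (290, 78), (292, 121), (294, 128), (296, 128), (298, 127), (300, 126), (302, 125), (304, 128), (306, 169), (308, 158), (310, 120), (312, 119), (314, 119), (316, 119), (318, 114)]
```

Request:
apply_moves:
  moves:
    - [[0.03,-0.1,-0.35],[0,0,0],-0.1]
    - [[0.06,-0.26,-0.76],[0,0,0],-0.1]
    - [[0.06,-0.26,-0.76],[0,0,0],-0.1]
    - [[0.06,-0.26,-0.76],[0,0,0],-0.1]

```text
t: 15.1
eef_pos: [0.4415, 0.1994, 0.2625]
ee_rot: [0.144, -2.966, 0.011]
wrist_force: [-0.5, 0.3, -2.1]
gripper_width: 0.588
gripper_force: 50.0
```

Request:
apply_moves:
  moves:
    - [[-0.02,-0.2,-0.05],[0.006,-0.027,0.022],-0.1]
    - [[-0.05,-0.45,-0.11],[0.012,-0.053,0.045],-0.1]
    - [[-0.073,-0.68,-0.165],[0.018,-0.08,0.067],-0.1]
    - [[-0.073,-0.68,-0.165],[0.018,-0.08,0.067],-0.1]

```text
t: 15.5
eef_pos: [0.4591, 0.1173, 0.2789]
ee_rot: [0.165, 3.054, -0.109]
wrist_force: [-1.0, 0.2, -1.7]
gripper_width: 0.587
gripper_force: 50.0
```

Request:
apply_moves:
  moves:
    - [[-0.1,-0.18,0.03],[0.006,-0.026,0.022],-0.1]
    - [[-0.2,-0.35,0.06],[0.012,-0.053,0.045],-0.1]
    - [[-0.3,-0.53,0.09],[0.018,-0.08,0.067],-0.1]
    - [[-0.405,-0.705,0.123],[0.024,-0.106,0.09],-0.1]
    - [[-0.405,-0.705,0.123],[0.024,-0.106,0.09],-0.1]
    - [[-0.405,-0.705,0.123],[0.024,-0.106,0.09],-0.1]

```text
t: 16.1
eef_pos: [0.4997, 0.0299, 0.273]
ee_rot: [0.52, 2.671, -0.21]
wrist_force: [0.2, 0.4, -0.9]
gripper_width: 0.594
gripper_force: 50.0
```

Run:
```python
from h import *
st=readout.get_state();print(st["t"],st["q"],st["eef_pos"],R.from_rotvec(st["ee_rot"]).as_matrix().round(3),st["wrist_torque"],st["gripper_width"])
M=R.from_rotvec(st["ee_rot"]).as_matrix();p=st["eef_pos"]
gp,gR=goal([.573,-.0875,.064],-35);q=np.array([.55,-.05,.25]);print(delta(p,M,q,gR),delta(q,gR,gp,gR))
```

```text
16.1 [-0.59566848 -0.2986397   0.17387378  2.01144697  0.44150906  1.19598689
  0.64711923] [0.49969363 0.02985784 0.27298272] [[-0.847  0.388  0.364]
 [ 0.326  0.919 -0.22 ]
 [-0.42  -0.068 -0.905]] [0.3317139  0.56146875 0.00725772] 0.593648802885579
(array([-0.492, -0.436,  0.473]), array([ 0.018, -0.081,  0.068])) (array([-0.07 , -0.146,  0.465]), array([0., 0., 0.]))
```

Joint 2 is near its limit (−0.30). I'll turn the handle more sideways (yaw −75°), which keeps the wrist farther out.

Run:
```python
from h import *
st=readout.get_state();M=R.from_rotvec(st["ee_rot"]).as_matrix();p=st["eef_pos"]
gp,gR=goal([.573,-.0875,.064],-75);print(gp)
d=np.arctan2(M[1,2],M[0,2]);print("handle yaw now",np.rad2deg(d))
N=R.from_rotvec([0,0,np.deg2rad(-75)-d]).as_matrix()@M
for q,X in (([.55,.02,.275],N),([.573,-.06,.25],gR),(gp,gR)):
    q=np.array(q);a=delta(p,M,q,X);print(*a,np.linalg.norm(a[1])*180/8.59);p,M=q,X
```

```text
[ 0.5734991  -0.08936266  0.21270187]
handle yaw now -31.16399030301846
[-0.389  0.086  0.156] [0.102 0.016 0.22 ] 5.092441662905244
[-0.534 -0.073  0.484] [ 0.007 -0.082  0.05 ] 2.0178527506625645
[ 0.018 -0.059  0.391] [0. 0. 0.] 0.0
```

Request:
apply_moves:
  moves:
    - [[-0.15,0.03,0.06],[0.02,0.003,0.04],-0.1]
    - [[-0.3,0.06,0.12],[0.04,0.006,0.088],-0.1]
    - [[-0.389,0.086,0.156],[0.06,0.01,0.132],-0.1]
    - [[-0.389,0.086,0.156],[0.08,0.013,0.176],-0.1]
    - [[-0.389,0.086,0.156],[0.102,0.016,0.22],-0.1]
    - [[-0.389,0.086,0.156],[0.102,0.016,0.22],-0.1]
    - [[-0.389,0.086,0.156],[0.102,0.016,0.22],-0.1]

```text
t: 16.8
eef_pos: [0.5514, 0.0217, 0.2761]
ee_rot: [1.506, 2.339, -0.413]
wrist_force: [-0.4, 0.5, -0.7]
gripper_width: 0.591
gripper_force: 50.0
```

Run:
```python
from h import *
st=readout.get_state();M=R.from_rotvec(st["ee_rot"]).as_matrix();p=st["eef_pos"];print(st["t"],st["q"],p,M.round(3))
gp,gR=goal([.573,-.0875,.064],-75)
print(delta(p,M,np.array([.573,-.06,.25]),gR))
```

```text
16.8 [-0.54613726  0.0648737   0.16357062  1.68746063  0.43124382  1.45222955
 -0.02139031] [0.55144168 0.02169539 0.27608427] [[-0.388  0.914  0.116]
 [ 0.819  0.4   -0.411]
 [-0.422 -0.064 -0.904]]
(array([-0.536, -0.094,  0.497]), array([ 0.009, -0.081,  0.051]))
```

Joint margins are healthy now, so I'll continue.

Request:
apply_moves:
  moves:
    - [[-0.2,-0.03,0.18],[0.003,-0.03,0.017],-0.1]
    - [[-0.4,-0.06,0.35],[0.006,-0.06,0.034],-0.1]
    - [[-0.536,-0.094,0.497],[0.009,-0.081,0.051],-0.1]
    - [[-0.536,-0.094,0.497],[0.009,-0.081,0.051],-0.1]
    - [[-0.536,-0.094,0.497],[0.009,-0.081,0.051],-0.1]

```text
t: 17.3
eef_pos: [0.5718, -0.0611, 0.251]
ee_rot: [1.544, 2.009, -0.56]
wrist_force: [0.9, 1.2, -1.6]
gripper_width: 0.589
gripper_force: 50.0
```

Request:
apply_moves:
  moves:
    - [[0.005,-0.015,0.1],[0,0,0],-0.1]
    - [[0.01,-0.03,0.2],[0,0,0],-0.1]
    - [[0.018,-0.059,0.32],[0,0,0],-0.1]
    - [[0.018,-0.059,0.391],[0,0,0],-0.1]
    - [[0.018,-0.059,0.391],[0,0,0],-0.1]

```text
t: 17.8
eef_pos: [0.5714, -0.0932, 0.2121]
ee_rot: [1.548, 2.005, -0.566]
wrist_force: [-0.1, -0.2, -1.3]
gripper_width: 0.593
gripper_force: 50.0
```

Run:
```python
from h import *
st=readout.get_state(); im=vision.snapshot("wrist");t=vision.snapshot("scene")
np.save("w10.npy",np.r_[st["eef_pos"],st["ee_rot"]]);M=R.from_rotvec(st["ee_rot"]).as_matrix();p=st["eef_pos"]
cv2.imwrite("pics/w10.png",im[:,:,::-1]);cv2.imwrite("pics/s10.png",t[:,:,::-1])
gp,gR=goal([.573,-.0875,.064],-75)
print(st["t"],st["q"],p,M.round(3),delta(p,M,gp,gR),st["wrist_torque"],st["gripper_width"])
c=np.array([.573,-.0875,.064]);print(proj("wrist",[c,[.576,-.065,.08],[.576,-.065,.064]],st))
a=np.vstack([im,cv2.resize(t[140:260,240:432],(640,400))[:200]]);cv2.imwrite("pics/v10.png",a[:,:,::-1])
```

```text
17.8 [-0.51885627  0.1252178   0.2037863   1.86308932  0.70344288  1.28974616
 -0.30983857] [ 0.57144128 -0.09324578  0.21212469] [[-0.195  0.968  0.16 ]
 [ 0.741  0.252 -0.622]
 [-0.642 -0.002 -0.766]] (array([ 0.018,  0.025, -0.021]), array([-0.002, -0.   , -0.001])) [0.95522215 0.33695807 0.04192753] 0.5932450271953634
[[324.88779667  82.97405933]
 [335.66195035  73.28448044]
 [335.15724384  62.11004047]]
```

View pics/v10.png

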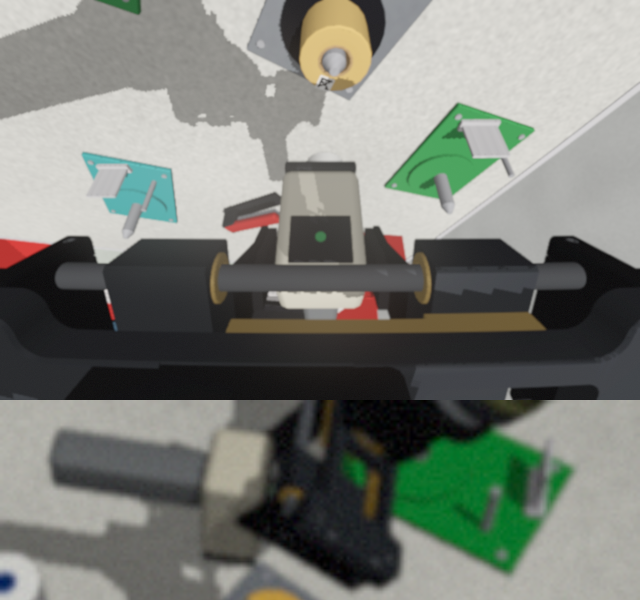

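The wrist view shows the code at (325,83), exactly where my estimate projects (324.9,83.0). The scanner is held with its nose pointing at the roll. One numeric check for slip in the grip and for the residual position.

Run:
```python
from h import *
for n in ("w7","w8","w9","w10"):
    g=cv2.imread(f"pics/{n}.png",0).astype(int)
    print(n,[(r,g[r,315:326].mean().round().astype(int)) for r in range(154,184,2)],[(r,g[r,320]) for r in range(206,224,2)])
g=cv2.imread("pics/w10.png",0);print(g[74:94:2,312:342:2])
p=np.load("w10.npy");st=dict(eef_pos=p[:3],ee_rot=p[3:])
print(plane("wrist",[(324.5,83)],.064,st))
```

```text
w7 [(154, np.int64(184)), (156, np.int64(184)), (158, np.int64(184)), (160, np.int64(184)), (162, np.int64(184)), (164, np.int64(184)), (166, np.int64(184)), (168, np.int64(184)), (170, np.int64(184)), (172, np.int64(181)), (174, np.int64(159)), (176, np.int64(95)), (178, np.int64(77)), (180, np.int64(77)), (182, np.int64(77))] [(206, np.int64(187)), (208, np.int64(187)), (210, np.int64(187)), (212, np.int64(191)), (214, np.int64(201)), (216, np.int64(206)), (218, np.int64(196)), (220, np.int64(184)), (222, np.int64(181))]
w8 [(154, np.int64(208)), (156, np.int64(208)), (158, np.int64(208)), (160, np.int64(202)), (162, np.int64(127)), (164, np.int64(71)), (166, np.int64(72)), (168, np.int64(73)), (170, np.int64(74)), (172, np.int64(107)), (174, np.int64(134)), (176, np.int64(140)), (178, np.int64(140)), (180, np.int64(139)), (182, np.int64(139))] [(206, np.int64(138)), (208, np.int64(138)), (210, np.int64(138)), (212, np.int64(138)), (214, np.int64(135)), (216, np.int64(100)), (218, np.int64(63)), (220, np.int64(62)), (222, np.int64(63))]
w9 [(154, np.int64(209)), (156, np.int64(210)
[... 976 characters left out ...]
64(65)), (222, np.int64(63))]
[[193 194 194 194 201 202 188 173 163 169 182 185 184 177 170]
 [193 193 193 198 219 218 216 207 186 178 181 183 180 173 184]
 [192 193 193 207 206 139 168 201 186 172 170 178 177 147 157]
 [192 193 196 216 167 132 168 118  95 112 144 152 136 130 129]
 [170 181 195 206 122 110 141 118  94 113 140 142 129 130 129]
 [137 135 156 143 100 117  84 108 153 161 152 131 128 129 128]
 [144 145 150 116 136 151 140 109 157 162 140 129 129 129 128]
 [144 143 148 152 160 163 140  81 140 152 130 128 129 129 128]
 [142 139 141 145 146 149 150 144 155 153 133 132 133 134 136]
 [140 142 145 146 145 146 151 188 209 206 185 159 148 147 148]]
[[ 0.57266334 -0.08761716  0.064     ]]
```

No slip: the nose rows are the same as before the grip. The code comes out at (0.5727,−0.0876). I'll apply the small residual correction and settle.

Request:
apply_moves:
  moves:
    - [[0.01,0.012,-0.01],[0,0,0],-0.1]
    - [[0.018,0.025,-0.021],[-0.002,0,-0.001],-0.1]
    - [[0.018,0.025,-0.021],[-0.002,0,-0.001],-0.1]
    - [[0.018,0.025,-0.021],[-0.002,0,-0.001],-0.1]
    - [[0.018,0.025,-0.021],[-0.002,0,-0.001],-0.1]
    - [[0.018,0.025,-0.021],[-0.002,0,-0.001],-0.1]
    - [[0.018,0.025,-0.021],[-0.002,0,-0.001],-0.1]

```text
t: 18.6
eef_pos: [0.5746, -0.0876, 0.214]
ee_rot: [1.54, 2.008, -0.556]
wrist_force: [0.5, -0.3, -2.6]
gripper_width: 0.592
gripper_force: 50.0
```

Run:
```python
from h import *
st=readout.get_state();M=R.from_rotvec(st["ee_rot"]).as_matrix();p=st["eef_pos"]
gp,gR=goal([.5728,-.0876,.064],-75);dd=delta(p,M,gp,gR)
hx=M@[.643,0,.766];w=p-.003*M[:,2]+.051*hx
print(st["t"],p,dd,"hx",hx.round(3),"window",w.round(4),np.abs(st["qvel"]).max(),st["gripper_width"],st["gripper_force"])
```

```text
18.6 [ 0.57455509 -0.08758578  0.21403743] (array([-0.002, -0.014,  0.016]), array([ 0.001, -0.   , -0.   ])) hx [ 0.003  0.002 -1.   ] window [ 0.5742 -0.0856  0.1653] 0.0015578542339303514 0.5919392379970004 49.99986841343343
```

The window is 10.1 cm above the code, within about 3 mm of it sideways, and looking straight down. The arm is still, so I'm handing in.

```bash
python3 -c "
from station import ctrl
print(ctrl.sign_off())"
```

```text
the job is handed in; nothing more can be done
None
```

I handed the job in at about 18.6 s: the honey-coloured roll sits on the dispenser's platter, code side up, and the arm is holding the scanner steady, looking straight down from about 10 cm above the code.

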